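Lock the wet panel in its carrier and show its red dot to the webcam in the mirror

TASK

Turn the dark wooden turnbutton on top of the panel carrier squarely across the top edge of the wet relief panel, so that the panel is locked in. Then, with the fingers, raise the folding table mirror until the webcam clipped on the carrier sees the red dot of the panel in the middle of the glass, and finish while still holding the mirror at that angle: it falls back if let go. Do not touch the wet panel, and leave the other things on the table where they are.

Things in the scene. Friction and masses are not known exactly. Their poses are not given: they have to be found in the camera images.
- carrier: Wooden wet-panel carrier, fixed, 230 mm wide (x), 104 deep (y -61 to 43), 262 high; origin on the table under its middle board, z up, open front along +y, towards the mirror. Middle board y -9 to 9, top at z = 272, carries turnbutton and webcam; the wet panel stands before it, y 12 to 31, top at z = 269; two dried panels (blue, yellow) behind it, tops at z = 269, may be touched.
- lens (a point): Lens of the webcam, looking along the carrier's +y; at (-35, 22, 315) mm in the carrier's frame. The webcam is 62 wide, its top at z = 331. Fixed on the carrier. Axes those of the carrier.
- turnbutton (a joint): Angle of the turnbutton, rad: 0 = squarely across the panel's top edge (locked); it grows as the free end swings towards the carrier's +x, and at 1.57 lies along the middle board (open). Starts between 1.5 and 2.0, turns from -0.5 to 2.2 and stays where left (friction, about 1 N at the free end).
- button_pivot (a point): On the vertical pivot of the turnbutton, at mid-height of the button; at (60, 0, 282) mm in the carrier's frame.
- button_tip (a point): Middle of the free end of the turnbutton, at mid-height. The button is a dark wooden bar with a brass screw: 60 mm long, 20 wide, 16 thick (z = 274 to 290), from 15 behind its pivot to this point, 45 before it. The point's y axis points from the pivot to the free end.
- panel: Wet relief panel, white with raised arches, loose in the front slot, 203 wide, 18 thick, 254 high; origin at the middle of its underside, z up, y out of its wet front. Not to be touched.
- dot (a point): Centre of the red dot, 32 mm across, on the bare upper border of the panel's front; at (-35, 10, 186) mm in the panel's frame, 201 above the table.
- mirror_base: Wooden base of the folding mirror, fixed on the table: 240 x 185 x 16 mm; origin on the table under the hinge, x along the hinge, y backwards (away from the carrier), z up; the board reaches from y = -38 to +148. Two props with rubber bumpers stand at x = +-70, y 95 to 140, up to 96 high, behind the mirror.
- mirror: Tilting framed mirror, 210 mm wide, 180 high, 14 thick, about 0.42 kg. Origin mid lower edge, in the plane of the glass, on the hinge line 30 above the table; x along the hinge, z up the glass, y out of its back (back at y = 14). Rests leaning back 0.87 rad from upright, turns freely to 0.08 past upright, falls back when let go. Angles wanted lie about 0.3 to 0.55 rad back from upright.
- glass_mid (a point): Middle of the glass, 90 mm up the mirror; axes those of the mirror: z up the glass, y out of the back.
- mirror_top (a point): Middle of the upper edge of the mirror's back: (0, 14, 180) mm in the mirror's frame. From behind, fingers can push here; the upper edge can also be pinched (14 mm thick).
- sight_split (a point): Not a thing but a point in the air fixed on the carrier, on the line from the dot to the lens, 46 % of the way up. By the law of reflection, the lens sees the dot in the middle of the glass when the mirror faces this point squarely, that is when its z in the frame of glass_mid is 0.
- tube_purple: Purple paint tube lying flat, 150 mm long, 40 wide, 28 high. A bystander; origin under its middle.
- tube_blue: Blue paint tube lying flat, 150 mm long, 40 wide, 28 high. A bystander; origin under its middle.
- comb: Red plastic texture comb lying flat, 125 x 37 x 5 mm, on the table between the carrier and the mirror. A bystander; origin under its middle.
- palette_knife: Palette knife lying flat, wooden handle and steel blade, 215 mm long, 16 high, on the table between the carrier and the mirror. A bystander; origin under its middle.
- paste_tub: White closed tub of texture paste, 90 mm across, 85 high. A bystander; origin under its middle.

How it is judged:
By the outcome, as a careful person would: the job done as asked, in the order asked, and still so for the second after the job is handed in, while the arm keeps its last pose, push and grip.
It also fails if it takes over 48 s, if anything falls off the work surface, if the arm or the gripper's body presses on something with over 40 N, if the wrist force passes 120 N, or if a joint passes its speed limit or range.

ROBOT

A 6-joint arm with a two-finger parallel gripper is mounted at the origin on the work surface. World frame = base frame: x ahead of the robot, y to its left, z up, the work surface at z = 0. Lengths are in m, angles in rad, forces in N, time in s.
With the tool pointing down it reaches from about 0.3 to 0.875 m from the base axis. Payload 6.4 kg.
Tool frame: the origin (TCP) lies at the centre of the arm's flange, where the gripper is bolted on; the fingertips stand 166 mm ahead of it and the grasp point (between the pads) lies 147 mm ahead of it; z points along the fingers, y is the line along which they close (so a half turn about z gives the same grasp; the last joint's range is limited). The gripper opens to 88 mm and grips with 3 to 60 N. Pads are 18 mm wide; open, the fingers measure 123 mm over their backs; the gripper's body (75 mm by 187 mm) begins 45 mm behind the grasp point.
Start: joints at [1.005, 0.181, 1.607, -0, 1.354, -0.206], TCP at [0.202, 0.538, 0.405] pointing down, gripper open.
Joint ranges: [-2.99, 2.99], [-0.89, 2.07], [0.3, 2.58], [-1.14, 4.28], [0, 2.63], [-3.12, 3.12]. Speed limits (rad/s): [2.57, 2.57, 3.01, 3.14, 3.14, 3.14].

INTERFACE

Orientations are given as a unit quaternion [w, x, y, z].
In Python, from plant import ctrl gives the robot as it stands.
- The arm moves only by the tool jog_arm, never from a script. Its argument "steps" is a list of rows, each an object of numbers: "hand": the finger opening in mm, from 0 to 88.1; "tx", "ty", "tz": the shift along the tool's x, y, z in mm; "turn": the turn about the tool's z in rad. In form: [{"hand": .., "tx": .., "ty": .., "tz": .., "turn": ..}, ...]. A call has 1 to 20 rows; each row shifts and turns the commanded pose from where the row before left it, along the tool's axes as they then stand; what a row does not reach is not made up. A row lasts 1/8 s, in which the tool goes at most 62.5 mm and 10.7 degrees, less where a joint would pass 70% of its speed; a pose out of reach is approached as far as the arm can. A call with a gripper value outside its range is refused whole. The fingers move at their own pace and stop on an object; "force" is the grip in N (left out, the last holds). Time passes only in rows, so rows that do not move let the fingers close. It gives the time, the measured TCP pose, the force, the opening and the grip force at its end, in the units of the state.
- ctrl.get_state(): the state, without advancing time (a new reading comes with each control period).
- ctrl.capture(name): name is "scene" or "top" or "wrist"; returns a dict with "color" (400x640x3 uint8, blue, green, red), "mtx" (3x3 intrinsics, pixels), "k1" (the pictures are not rectified: a ray, as slopes to the right and down, at radius r is drawn at 1 + k1 r^2 times it, then the intrinsics apply), "T" (4x4, takes a point from camera to world coordinates); the wrist camera has in their place "tool_from_camera" (4x4, takes a point from camera to tool coordinates, whose origin is the TCP and whose axes are the flange's). Camera axes: x right, y down, z forward; pixel columns grow to the right and rows downward; lengths in m; the calibration is good to about 2 mm. A picture is of the moment at which its call begins: read the wrist's pose just before it. There is no depth.
- ctrl.close_job(): hands the job in; it is judged then, once.
The state is a dict: "time_s": time; "joint_positions": joint angles; "joint_vel": joint speeds; "effort": joint torques, N m; "eef_pos": TCP position; "ee_rot": TCP orientation; "force": force on the tool from outside, world axes, zero at the start; "wrist_torque": the same for the moment, N m; "gripper_width": opening from 0.0 (shut) to 1.0 (fully open); "grasp_force": force on a finger pad.
Only numpy, scipy, OpenCV 4.12 (cv2) and the standard library are available. Lean on these libraries where they do the work, as an engineer would, in place of code of your own. Each camera call takes 0.05 s, during which the arm holds its last target. There are 200 camera calls.

## Working session

There is one attempt and no reset: what is moved stays moved. The work goes in short steps, Python scripts to look and compute and a tool call to move; the robot and the scene stay as the last step left them, time stands still between calls to the robot, and variables do not carry over. Pictures are saved under pics/ and viewed, at most 10 in all, crops included, and the job is handed in when it is done.

Besides the shell and the picture viewer there is one more tool, called after "Request:" as a command line: name --argument value ..., lists and objects as JSON in quotes. jog_arm: Moves the arm, as the interface text tells. Its arguments: {"type":"object","properties":{"steps":{"type":"array"},"force":{"type":"number"}},"required":["steps"]}

```bash
mkdir -p pics; ls
python3 - <<'E'
from plant import ctrl
import cv2,numpy as np
s=ctrl.get_state();print(s)
for n in("scene","top"):
    c=ctrl.capture(n);cv2.imwrite(f"pics/{n}0.png",c["color"]);print(n,c["mtx"],c["k1"],c["T"])
c=ctrl.capture("wrist");print(c["tool_from_camera"],c["mtx"],c["k1"])
E
```

```text
pics
{'time_s': 0.0, 'joint_positions': array([ 1.00465698e+00,  1.81524610e-01,  1.60797973e+00, -2.88837010e-06,
        1.35380380e+00, -2.06311589e-01]), 'joint_vel': array([-2.64834787e-04, -1.90694050e-03,  5.30764004e-04,  9.15891053e-05,
       -1.06718161e-03,  8.96035064e-04]), 'effort': array([ 2.57860214e-03, -4.33866119e+01, -3.41850042e+01,  7.04155723e-02,
        3.84280365e-02, -2.01139756e-04]), 'eef_pos': array([0.20231982, 0.53796615, 0.4038328 ]), 'ee_rot': array([-3.21800754e-04,  1.78944472e-01,  9.83858801e-01, -7.95090089e-04]), 'force': array([-0.41701822, -0.25886053,  0.2017871 ]), 'wrist_torque': array([ 0.0242659 , -0.04400341, -0.03582324]), 'grasp_force': 0.0, 'gripper_width': 1.0016662517552994}
scene [[373.07684516   0.         319.61384126]
 [  0.         373.07684516 197.42463387]
 [  0.           0.           1.        ]] -0.04839216561937833 [[ 0.26835297  0.68846032 -0.67380195  1.24253779]
 [ 0.9632017  -0.18076953  0.19890917 -0.22384433]
 [ 0.01513821 -0.70238505 -0.71163619  0.94847577]
 [ 0.          0.          0.          1.        ]]
top [[405.27064683   0.         319.42018771]
 [  0.         405.27064683 192.12563062]
 [  0.           0.           1.        ]] 0.03220818912223713 [[-0.0581029  -0.97620961  0.20889914  0.34638275]
 [-0.99828945  0.05545337 -0.01852281 -0.01497872]
 [ 0.00649799 -0.20961804 -0.97776176  1.13394859]
 [ 0.          0.          0.          1.        ]]
[[-4.69227290e-04 -9.49750029e-01 -3.13009045e-01  8.28703277e-02]
 [ 9.99999569e-01 -1.95014366e-04 -9.07360962e-04  6.25248432e-04]
 [ 8.00724839e-04 -3.13009336e-01  9.49749712e-01  1.91398093e-02]
 [ 0.00000000e+00  0.00000000e+00  0.00000000e+00  1.00000000e+00]] [[290.07550594   0.         321.61277404]
 [  0.         290.07550594 202.58052909]
 [  0.           0.           1.        ]] -0.03374557715351995
```

View pics/scene0.png

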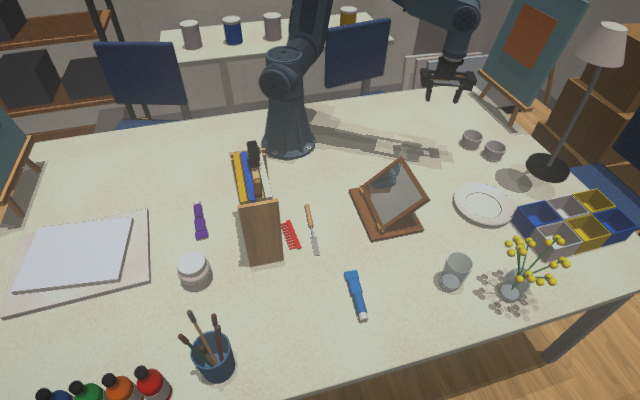

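View pics/top0.png

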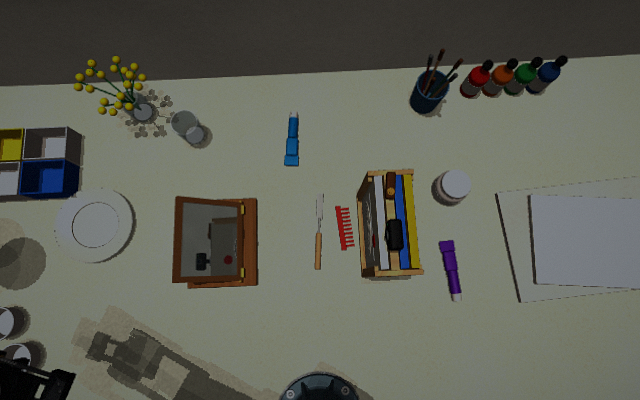

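The scene view shows the carrier left of the mirror. In the top view the carrier is around (390,222), with the button near (390,185) and the webcam near (394,235). The mirror is around (215,242). I'll enlarge both.

Run:
```python
import cv2,numpy as np
a=cv2.imread("pics/top0.png")
A=cv2.resize(a[160:290,340:430],None,fx=4.5,fy=4.5,interpolation=cv2.INTER_CUBIC)
B=cv2.resize(a[185:300,168:263],None,fx=4,fy=4,interpolation=cv2.INTER_CUBIC)
o=np.zeros((590,800,3),np.uint8);o[:A.shape[0],:A.shape[1]]=A;o[:B.shape[0],410:410+B.shape[1]]=B
cv2.imwrite("pics/crop1.png",o)
```

```text
(no output)
```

View pics/crop1.png

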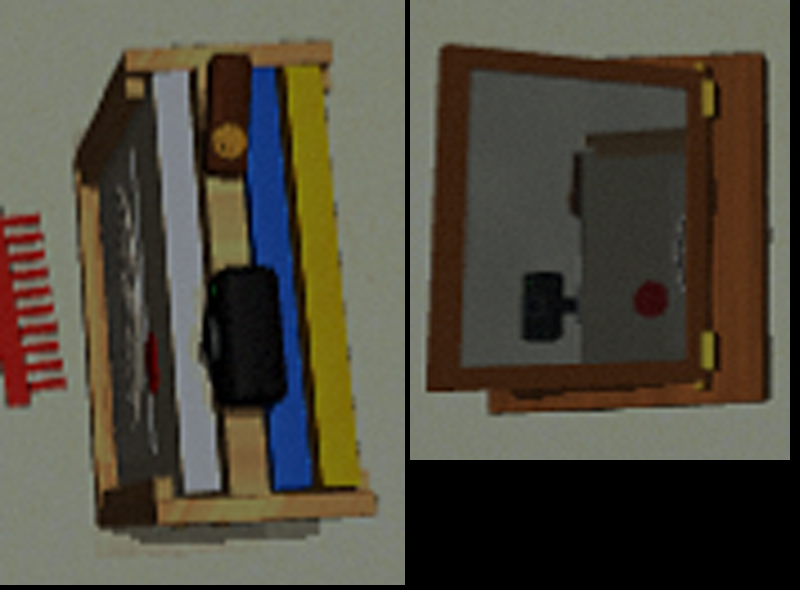

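The crop shows the carrier's top rim corners at (124,50), (331,42), (377,514) and (158,522), and the screw at (230,141). The mirror base corners are at (763,55), (768,399) and (490,412). The upper mirror corners are at (441,45) and (428,390).

```bash
cat > h.py <<'E'
import numpy as np,cv2
from scipy.optimize import least_squares
from scipy.spatial.transform import Rotation as R
TOP=dict(mtx=np.array([[405.27064683,0,319.42018771],[0,405.27064683,192.12563062],[0,0,1]]),k1=0.03220818912223713,
T=np.array([[-0.0581029,-0.97620961,0.20889914,0.34638275],[-0.99828945,0.05545337,-0.01852281,-0.01497872],[0.00649799,-0.20961804,-0.97776176,1.13394859],[0,0,0,1]]))
def proj(P,c=TOP,T=None):
    Ti=np.linalg.inv(c["T"] if T is None else T)
    return cv2.projectPoints(np.atleast_2d(P).astype(float),cv2.Rodrigues(Ti[:3,:3])[0],Ti[:3,3],c["mtx"],np.array([c["k1"],0,0,0.]))[0][:,0]
def pl(p,L):  # planar pose p=(x,y,yaw), local mm -> world m
    c,s=np.cos(p[2]),np.sin(p[2]);L=np.atleast_2d(L)/1000
    return np.c_[p[0]+c*L[:,0]-s*L[:,1],p[1]+s*L[:,0]+c*L[:,1],L[:,2]]
def wristT(c,s):
    T=np.eye(4);q=np.array(s["ee_rot"]);T[:3,:3]=R.from_quat(q[[1,2,3,0]]).as_matrix();T[:3,3]=s["eef_pos"]
    return T@c["tool_from_camera"]
def mir(a,x,y,z):  # mirror local mm -> base local mm, leaning back a
    return [x,y*np.cos(a)+z*np.sin(a),30-y*np.sin(a)+z*np.cos(a)]
E
python3 - <<'E'
from h import *
A=lambda u:(np.array(u)+.5)/4.5-.5+[340,160]
B=lambda u:(np.array(u)+.5-[410,0])/4-.5+[168,185]
pc=A([(124,50),(331,42),(377,514),(158,522),(230,141)])
Lc=np.array([(115,43,262),(115,-61,262),(-115,-61,262),(-115,43,262),(60,0,290)],float)
r=least_squares(lambda p:(proj(pl(p,Lc))-pc).ravel(),[.35,-.15,0]);print("carrier",r.x,r.fun.round(1))
pm=B([(763,55),(768,399),(490,412),(441,45),(428,390)])
def f(p):
    L=[(120,-38,16),(-120,-38,16),(-120,148,16),mir(p[3],105,0,180),mir(p[3],-105,0,180)]
    return (proj(pl(p,np.array(L)))-pm).ravel()
m=least_squares(f,[.35,.2,0,.87]);print("mirror",m.x,m.fun.round(1))
tip=A((230,54));
g=least_squares(lambda t:(proj(pl(r.x,[60+45*np.sin(t[0]),45*np.cos(t[0]),290]))-tip).ravel(),[1.6]);print("button",g.x,g.fun)
for n,l in dict(pivot=(60,0,282),lens=(-35,22,315),dot=(-35,31.5,201)).items():print(n,pl(r.x,l))
np.savez("fit.npz",c=r.x,m=m.x)
E
```

```text
carrier [ 0.46030853 -0.18132877 -0.01535563] [-0.2 -0.3  0.4 -0.4  0.3  0.1 -0.3  0.3 -0.3  0.2]
mirror [ 0.46200067  0.18148635 -0.01842424  0.95009139] [ 0.6 -1.4 -0.1  0.3 -0.7  0.2  0.1  0.4  0.1  0.3]
button [1.66493268] [ 0.04452332 -0.87890064]
pivot [[ 0.52030145 -0.18225007  0.282     ]]
lens [[ 0.42565046 -0.15879394  0.315     ]]
dot [[ 0.42579634 -0.14929506  0.201     ]]
```

Request:
jog_arm --steps '[{"turn": 0.18, "tz": -9, "hand": 34}, {"turn": 0.18, "tz": -9, "hand": 34}, {"turn": 0.18, "tz": -9, "hand": 34}, {"turn": 0.18, "tz": -9, "hand": 34}, {"turn": 0.18, "tz": -9, "hand": 34}, {"turn": 0.18, "tz": -9, "hand": 34}, {"turn": 0.18, "tz": -9, "hand": 34}, {"turn": 0.18, "tz": -9, "hand": 34}, {"turn": 0.18, "tz": -9, "hand": 34}, {"turn": 0.18, "tz": -9, "hand": 34}, {"turn": 0.18, "tz": -9, "hand": 34}, {"turn": 0.18, "tz": -9, "hand": 34}, {"turn": 0.18, "tz": -9, "hand": 34}, {"turn": 0.18, "tz": -9, "hand": 34}, {"turn": 0.18, "tz": -9, "hand": 34}, {"turn": 0.18, "tz": -9, "hand": 34}]'

```text
invalid input
```

```bash
cat >> h.py <<'E'
F=np.load("fit.npz") if __import__("os").path.exists("fit.npz") else None
def go(target,yaw):  # tool shift (mm) now -> target TCP (m); turn so tool y points at world angle yaw
    from plant import ctrl
    s=ctrl.get_state();q=s["ee_rot"];M=R.from_quat(np.array(q)[[1,2,3,0]]).as_matrix()
    y=np.arctan2(M[1,1],M[0,1]);t=-(yaw-y);t=(t+np.pi)%(2*np.pi)-np.pi
    print("t",s["time_s"],"pos",s["eef_pos"].round(4),"yaw",y.round(4),"F",s["force"].round(1),"w",round(s["gripper_width"]*88.1,1),"shift",(M.T@(np.array(target)-s["eef_pos"])*1000).round(1),"turn",t.round(4))
E
python3 - <<'E'
from h import *
c=F["c"];t=1.665
P=pl(c,[60+35*np.sin(t),35*np.cos(t),277])[0];print(P)
go(P+[0,0,.166+.06],c[2]+np.pi/2-t-np.pi/2)
E
```

```text
[ 0.55509161 -0.18607698  0.277     ]
t 0.15 pos [0.2023 0.538  0.404 ] yaw 1.211 F [-0.2  0.5 -0.2] w 88.1 shift [-585.1 -553.6  -98.4] turn 2.8913
```

Request:
jog_arm --steps '[{"hand": 34, "tx": 0, "ty": 0, "tz": -9, "turn": 0.18}, {"hand": 34, "tx": 0, "ty": 0, "tz": -9, "turn": 0.18}, {"hand": 34, "tx": 0, "ty": 0, "tz": -9, "turn": 0.18}, {"hand": 34, "tx": 0, "ty": 0, "tz": -9, "turn": 0.18}, {"hand": 34, "tx": 0, "ty": 0, "tz": -9, "turn": 0.18}, {"hand": 34, "tx": 0, "ty": 0, "tz": -9, "turn": 0.18}, {"hand": 34, "tx": 0, "ty": 0, "tz": -9, "turn": 0.18}, {"hand": 34, "tx": 0, "ty": 0, "tz": -9, "turn": 0.18}, {"hand": 34, "tx": 0, "ty": 0, "tz": -9, "turn": 0.18}, {"hand": 34, "tx": 0, "ty": 0, "tz": -9, "turn": 0.18}, {"hand": 34, "tx": 0, "ty": 0, "tz": -9, "turn": 0.18}, {"hand": 34, "tx": 0, "ty": 0, "tz": -9, "turn": 0.18}, {"hand": 34, "tx": 0, "ty": 0, "tz": -9, "turn": 0.18}, {"hand": 34, "tx": 0, "ty": 0, "tz": -9, "turn": 0.18}, {"hand": 34, "tx": 0, "ty": 0, "tz": -9, "turn": 0.18}, {"hand": 34, "tx": 0, "ty": 0, "tz": -9, "turn": 0.18}]'

```text
time_s: 2.15
eef_pos: [0.2024, 0.5382, 0.5486]
ee_rot: [0.0, 0.999, -0.052, -0.0]
force: [0.4, -0.4, 0.7]
gripper_width: 0.389
grasp_force: 0.0
```

```bash
cat > t1.py <<'E'
from h import *
c=F["c"];t=1.665
P=pl(c,[60+35*np.sin(t),35*np.cos(t),277])[0]
go(P+[0,0,.166+.1],c[2]+np.pi/2-t-np.pi/2)
E
python3 t1.py
```

```text
t 2.15 pos [0.2024 0.5382 0.5486] yaw -1.6749 F [ 0.4 -0.4  0.7] w 34.3 shift [426.  683.7   5.9] turn 0.0055
```

Request:
jog_arm --steps '[{"hand": 34, "tx": 26.6, "ty": 42.7, "tz": 0, "turn": 0}, {"hand": 34, "tx": 26.6, "ty": 42.7, "tz": 0, "turn": 0}, {"hand": 34, "tx": 26.6, "ty": 42.7, "tz": 0, "turn": 0}, {"hand": 34, "tx": 26.6, "ty": 42.7, "tz": 0, "turn": 0}, {"hand": 34, "tx": 26.6, "ty": 42.7, "tz": 0, "turn": 0}, {"hand": 34, "tx": 26.6, "ty": 42.7, "tz": 0, "turn": 0}, {"hand": 34, "tx": 26.6, "ty": 42.7, "tz": 0, "turn": 0}, {"hand": 34, "tx": 26.6, "ty": 42.7, "tz": 0, "turn": 0}, {"hand": 34, "tx": 26.6, "ty": 42.7, "tz": 0, "turn": 0}, {"hand": 34, "tx": 26.6, "ty": 42.7, "tz": 0, "turn": 0}, {"hand": 34, "tx": 26.6, "ty": 42.7, "tz": 0, "turn": 0}, {"hand": 34, "tx": 26.6, "ty": 42.7, "tz": 0, "turn": 0}, {"hand": 34, "tx": 26.6, "ty": 42.7, "tz": 0, "turn": 0}, {"hand": 34, "tx": 26.6, "ty": 42.7, "tz": 0, "turn": 0}, {"hand": 34, "tx": 26.6, "ty": 42.7, "tz": 0, "turn": 0}, {"hand": 34, "tx": 26.6, "ty": 42.7, "tz": 0, "turn": 0}, {"hand": 34, "tx": 0, "ty": 0, "tz": 0, "turn": 0}]'

```text
time_s: 4.28
eef_pos: [0.5597, -0.1865, 0.5468]
ee_rot: [-0.0, 0.999, -0.051, -0.001]
force: [-0.7, 0.3, -0.2]
gripper_width: 0.383
grasp_force: 0.0
```

```bash
python3 t1.py
python3 - <<'E'
from h import *
from plant import ctrl
s=ctrl.get_state();w=ctrl.capture("wrist");im=w["color"].copy()
c=F["c"];t=1.665
s_,c_=np.sin(t),np.cos(t)
L=[(60+a*s_+b*c_,a*c_-b*s_,290) for a,b in((-15,-10),(-15,10),(45,10),(45,-10))]+[(60,0,290)]
L+=[(115,43,262),(115,-61,262),(-115,-61,262),(-115,43,262)]
for p in proj(pl(c,np.array(L,float)),w,wristT(w,s)):
    print(p.round(1))
    if abs(p).max()<1000: cv2.drawMarker(im,tuple(int(v) for v in p.round()),(0,255,0),cv2.MARKER_CROSS,9,1)
cv2.imwrite("pics/w1.png",im)
E
```

```text
t 4.275 pos [ 0.5597 -0.1865  0.5468] yaw -1.6727 F [-0.7  0.3 -0.2] w 33.7 shift [-4.6  0.1  3.8] turn 0.0077
[311.6 259.8]
[333.2 259.9]
[334.6 198.1]
[311.3 197.9]
[322.5 245.2]
[272.1 182.9]
[382.3 173.6]
[385.7 361.2]
[299.4 367.1]
```

View pics/w1.png

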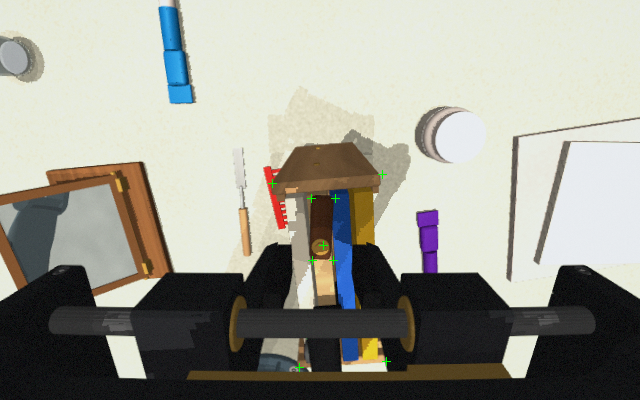

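The wrist view has the screw at (320,246) and the button's end at (321,196). The prediction is within about 2.5 px (roughly 2 mm), so I'll go down astride the button.

Request:
jog_arm --steps '[{"hand": 34, "tx": -4.5, "ty": -1, "tz": 20, "turn": 0.008}, {"hand": 34, "tx": 0, "ty": 0, "tz": 22, "turn": 0}, {"hand": 34, "tx": 0, "ty": 0, "tz": 22, "turn": 0}, {"hand": 34, "tx": 0, "ty": 0, "tz": 18, "turn": 0}, {"hand": 34, "tx": 0, "ty": 0, "tz": 12, "turn": 0}, {"hand": 26, "tx": 0, "ty": 0, "tz": 9, "turn": 0}, {"hand": 26, "tx": 0, "ty": 0, "tz": 0, "turn": 0}]'

```text
time_s: 5.2
eef_pos: [0.5546, -0.182, 0.4453]
ee_rot: [-0.0, 0.999, -0.053, -0.0]
force: [-0.1, 0.7, 1.0]
gripper_width: 0.298
grasp_force: 0.0
```

Run:
```python
from h import *
c=F["c"];t=1.665
P=pl(c,[60+35*np.sin(t),35*np.cos(t),277])[0]
go(P+[0,0,.166],c[2]-t)
# relative arc in tool frame: 10 equal steps of dt
n=10;d=t/n
# tool: y world angle = cyaw - t ; at angle t the button direction = tool x
print("step",d, "tool dx,dy", 35*(np.cos(d)-1), -35*np.sin(d))
```

```text
t 5.2 pos [ 0.5546 -0.182   0.4453] yaw -1.677 F [-0.1  0.7  1. ] w 26.2 shift [1.  4.  2.3] turn 0.0033
step 0.1665 tool dx,dy -0.48401964723657154 -5.800612061468088
```

Request:
jog_arm --steps '[{"hand": 26, "tx": 1, "ty": 2, "tz": 1.5, "turn": 0}, {"hand": 26, "tx": -0.5, "ty": -5.8, "tz": 0, "turn": -0.1665}, {"hand": 26, "tx": -0.5, "ty": -5.8, "tz": 0, "turn": -0.1665}, {"hand": 26, "tx": -0.5, "ty": -5.8, "tz": 0, "turn": -0.1665}, {"hand": 26, "tx": -0.5, "ty": -5.8, "tz": 0, "turn": -0.1665}, {"hand": 26, "tx": -0.5, "ty": -5.8, "tz": 0, "turn": -0.1665}, {"hand": 26, "tx": -0.5, "ty": -5.8, "tz": 0, "turn": -0.1665}, {"hand": 26, "tx": -0.5, "ty": -5.8, "tz": 0, "turn": -0.1665}, {"hand": 26, "tx": -0.5, "ty": -5.8, "tz": 0, "turn": -0.1665}, {"hand": 26, "tx": -0.5, "ty": -5.8, "tz": 0, "turn": -0.1665}, {"hand": 26, "tx": -0.5, "ty": -5.8, "tz": 0, "turn": -0.1665}, {"hand": 26, "tx": 0, "ty": 0, "tz": 0, "turn": 0}]'

```text
time_s: 6.7
eef_pos: [0.5209, -0.1456, 0.4449]
ee_rot: [0.001, 0.712, 0.702, 0.0]
force: [-1.0, -0.1, -0.6]
gripper_width: 0.294
grasp_force: 0.0
```

Run:
```python
from h import *
c=F["c"]
go(pl(c,[60,35,277])[0]+[0,0,.166],c[2])
```

```text
t 6.7 pos [ 0.5209 -0.1456  0.4449] yaw -0.0138 F [-1.  -0.1 -0.6] w 25.9 shift [-1.6 -0.1  1.9] turn 0.0016
```

Request:
jog_arm --steps '[{"hand": 18, "tx": 0, "ty": 0, "tz": 0, "turn": 0.002}, {"hand": 18, "tx": 0, "ty": 0, "tz": 0, "turn": 0}, {"hand": 18, "tx": 0, "ty": 0, "tz": 0, "turn": 0}, {"hand": 18, "tx": 0, "ty": 0, "tz": 0, "turn": 0}]' --force 8

```text
time_s: 7.2
eef_pos: [0.5212, -0.1455, 0.4446]
ee_rot: [0.001, 0.712, 0.702, 0.0]
force: [3.4, 1.0, 2.3]
gripper_width: 0.227
grasp_force: 8.0
```

Run:
```python
from h import *
c=F["c"]
go(pl(c,[60,35,277])[0]+[0,0,.166],c[2])
```

```text
t 7.2 pos [ 0.5212 -0.1455  0.4446] yaw -0.0143 F [3.4 1.  2.3] w 20.0 shift [-1.7 -0.4  1.6] turn 0.001
```

The fingers hold 20.0 mm, which is the button's width, and it sits square. I'll release and rise.

Request:
jog_arm --steps '[{"hand": 34, "tx": 0, "ty": 0, "tz": 0, "turn": 0}, {"hand": 34, "tx": 0, "ty": 0, "tz": 0, "turn": 0}, {"hand": 34, "tx": 0, "ty": 0, "tz": -8, "turn": 0}, {"hand": 34, "tx": 0, "ty": 0, "tz": -20, "turn": 0}, {"hand": 20, "tx": 0, "ty": 0, "tz": -35, "turn": 0}, {"hand": 10, "tx": 0, "ty": 0, "tz": -37, "turn": 0}, {"hand": 0, "tx": 0, "ty": 0, "tz": 0, "turn": 0}]'

```text
time_s: 8.07
eef_pos: [0.5211, -0.1456, 0.5482]
ee_rot: [0.003, 0.712, 0.702, 0.001]
force: [-0.5, -0.2, -0.4]
gripper_width: 0.066
grasp_force: 0.0
```

Run:
```python
from h import *
from plant import ctrl
c=F["c"];m=F["m"]
a=.87
s=ctrl.get_state();w=ctrl.capture("wrist");im=w["color"].copy();T=wristT(w,s)
def mk(P,col):
    for p in proj(P,w,T):
        print(p.round(1))
        if abs(p).max()<1000: cv2.drawMarker(im,tuple(int(v) for v in p.round()),col,cv2.MARKER_CROSS,7,1)
mk(pl(c,np.array([(50,45,290),(70,45,290),(60,0,290),(115,43,262),(115,-61,262),(50,-15,290),(70,-15,290)],float)),(0,255,0))
mk(pl(m,np.array([(120,-38,16),(-120,-38,16),(120,148,16),mir(a,105,0,180),mir(a,-105,0,180),mir(a,105,0,0),mir(a,-105,0,0)])),(255,0,255))
cv2.imwrite("pics/w2.png",im)
t=ctrl.capture("top")["color"];cv2.imwrite("pics/top2.png",t)
# target: behind mirror, tip z .115 ; edge y at rest
e=mir(a,0,14,180);print("edge",e)
go(pl(m,[0,e[1]+14+20,0])[0]+[0,0,.54],c[2])
```

```text
[309.4 196.5]
[332.6 196.5]
[321.  243.6]
[378.3 189.7]
[372.1 282.9]
[310.2 258.2]
[331.7 258.2]
[358.1 -37.2]
[197.5 -36.8]
[ 362.5 -192.9]
[ 363.8 -297.1]
[ 148.9 -290.1]
[349.7 -72.9]
[201.3 -72.2]
edge [0, np.float64(146.60678032595092), np.float64(135.36817338484315)]
t 8.175 pos [ 0.5208 -0.1454  0.5442] yaw -0.0141 F [-0.6 -0.7  0.1] w 0.3 shift [506.7 -62.6   4.1] turn 0.0013
```

View pics/w2.png

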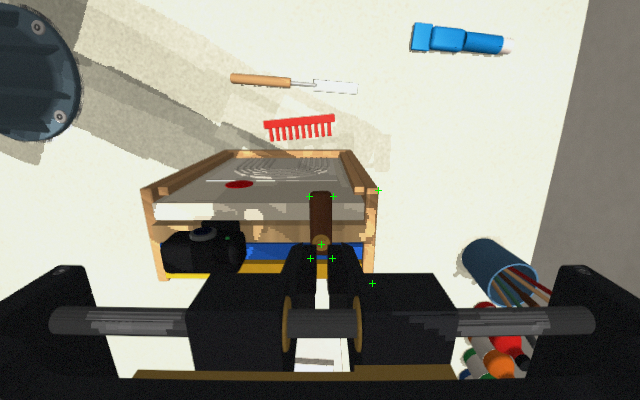

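The button lies square across the white panel, from (321,192) to (321,243). The panel's edge is level in the image, so the yaw agrees. Next I move over the mirror and look at it from close by.

Request:
jog_arm --steps '[{"hand": 0, "tx": 25, "ty": -6, "tz": 0, "turn": 0.001}, {"hand": 0, "tx": 45, "ty": -12, "tz": 0, "turn": 0}, {"hand": 0, "tx": 45, "ty": -12, "tz": 0, "turn": 0}, {"hand": 0, "tx": 45, "ty": -12, "tz": 0, "turn": 0}, {"hand": 0, "tx": 45, "ty": -12, "tz": 0, "turn": 0}, {"hand": 0, "tx": 40, "ty": -9, "tz": 0, "turn": 0}, {"hand": 0, "tx": 0, "ty": 0, "tz": 0, "turn": 0}, {"hand": 0, "tx": 0, "ty": 0, "tz": 0, "turn": 0}]'

```text
time_s: 9.18
eef_pos: [0.4616, 0.1002, 0.5431]
ee_rot: [-0.001, 0.712, 0.702, -0.001]
force: [-0.4, -0.2, -0.2]
gripper_width: 0.007
grasp_force: 0.0
```

Run:
```python
from h import *
from plant import ctrl
m=F["m"];a=.87
s=ctrl.get_state();w=ctrl.capture("wrist");im=w["color"].copy();T=wristT(w,s);np.savez("w3.npz",T=T,mtx=w["mtx"],k1=w["k1"])
cv2.imwrite("pics/w3raw.png",im)
im=im[0:270,140:500]
im=cv2.resize(im,None,fx=2.2,fy=2.2,interpolation=cv2.INTER_CUBIC)
P=proj(pl(m,np.array([(120,-38,16),(-120,-38,16),(120,148,16),(-120,148,16),mir(a,105,0,180),mir(a,-105,0,180),mir(a,105,0,0),mir(a,-105,0,0)])),w,T)
print(P.round(1),s["eef_pos"])
for p in P: cv2.drawMarker(im,tuple(int(v) for v in ((p-[140,0])*2.2).round()),(0,255,0),cv2.MARKER_CROSS,9,1)
cv2.imwrite("pics/w3.png",im)
```

```text
[[392.6 131.3]
 [252.4 130.8]
 [401.4   7.5]
 [244.7   7.1]
 [417.3 -19.5]
 [229.1 -20.1]
 [387.2 108. ]
 [258.1 107.6]] [0.46157385 0.10017611 0.54311118]
```

View pics/w3.png

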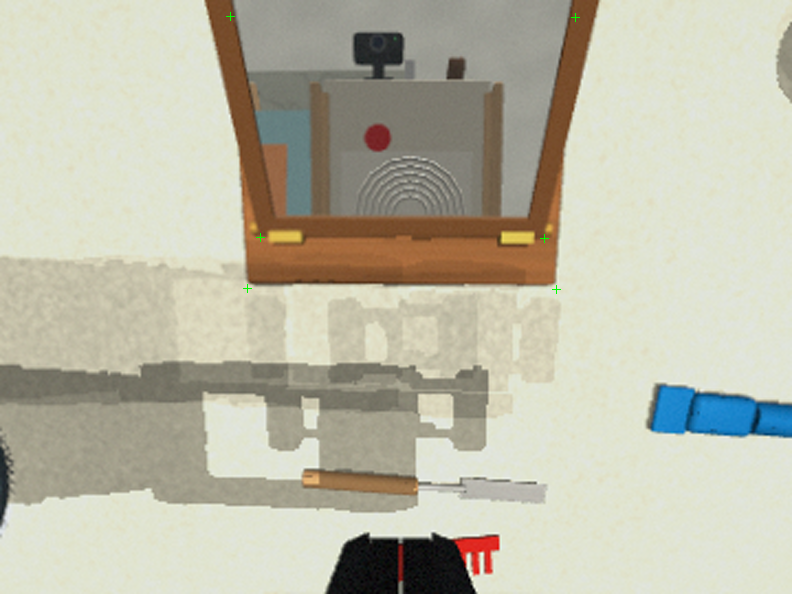

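Through the wrist, the base's front corners are at (248,282) and (556,282), about 5 mm further back than predicted. The dot's reflection is at (377,138) and the lens's at (377,41). I'll refit on all of this, reflections included.

```bash
cat >> h.py <<'E'
def refl(p,a,P):  # reflect world pts in glass plane of mirror at planar pose p, lean a
    o=pl(p,mir(a,0,0,0))[0];n=pl(p,mir(a,0,1000,0))[0]-o
    P=np.atleast_2d(P);return P-2*((P-o)@n)[:,None]*n
def world(p,a,L): return pl(p,np.array([mir(a,*l) for l in L]))
DOT=lambda c:pl(c,(-35,31.5,201)); LENS=lambda c:pl(c,(-35,22,315))
E
python3 - <<'E'
from h import *
c=F["c"];W=np.load("w3.npz");w=dict(mtx=W["mtx"],k1=float(W["k1"]),T=W["T"])
B=lambda u:(np.array(u)+.5-[410,0])/4-.5+[168,185]
C=lambda u:(np.array(u)+.5)/2.2-.5+[140,0]
base=np.array([(120,-38,16),(-120,-38,16)],float)
def f(p,full=False):
    a=p[3]
    r=[proj(pl(p,base),w)-C([(556,282),(248,282)]),
       .7*(proj(refl(p,a,np.r_[DOT(c),LENS(c)]),w)-C([(377,138),(377,41)])),
       proj(pl(p,base))-B([(763,55),(768,399)]),
       proj(world(p,a,[(105,0,180),(-105,0,180)]))-B([(441,45),(428,390)]),
       .7*(proj(refl(p,a,DOT(c)))-B([(651,299)]))]
    return np.vstack(r).ravel()
for fixed in(0,1):
    g=(lambda p:f(p)) if not fixed else (lambda p:f(np.r_[p[:3],.87]))
    r=least_squares(g,[.462,.185,-.018,.87]);print(r.x.round(4));print(r.fun.reshape(-1,2).round(1).tolist())
np.savez("fit.npz",c=c,m=r.x)
S=DOT(c)*.54+LENS(c)*.46;p=r.x;u=pl([0,0,p[2]],[0,1,0])[0]*1000
d=(S[0]-[p[0],p[1],0])*1000;ys=d@u;zs=d[2]-30
A=np.hypot(ys,zs);a=np.arccos(90/A)-np.arctan2(-ys,zs);print("S",S,ys,zs,"a",a,"edge",mir(a,0,14,180), world(p,a,[(0,14,180)]))
e=world(p,.87,[(0,14,180)])[0]
go([e[0],e[1]+.034,.34],p[2])
E
```

```text
[ 0.4616  0.1858 -0.0157  0.8702]
[[0.2, 0.6], [-0.4, 0.5], [0.0, -0.2], [0.0, 0.5], [-1.1, -1.2], [-1.6, 0.5], [0.3, -0.3], [0.5, 0.6], [-0.4, 0.2]]
[ 0.4616  0.1858 -0.0157  0.87  ]
[[0.2, 0.6], [-0.4, 0.5], [0.0, -0.2], [0.0, 0.4], [-1.1, -1.2], [-1.6, 0.5], [0.3, -0.3], [0.5, 0.6], [-0.4, 0.2]]
S [[ 0.42572923 -0.15366454  0.25344   ]] -339.9381877487362 223.44 a 0.35840045859970737 edge [0, np.float64(76.25024740567503), np.float64(193.65176372582528)] [[0.46283911 0.2619933  0.19365176]]
t 9.225 pos [0.4617 0.0998 0.5433] yaw -0.0156 F [-0.6 -0.   0.9] w 0.4 shift [266.7  -1.7 203.2] turn 0.0001
```

The fit gives a = 0.870 at rest, which confirms the model, and the target is a ≈ 0.358. I'll go behind the mirror now.

Request:
jog_arm --steps '[{"hand": 0, "tx": 27, "ty": 0, "tz": 0, "turn": 0}, {"hand": 0, "tx": 48, "ty": 0, "tz": 0, "turn": 0}, {"hand": 0, "tx": 48, "ty": 0, "tz": 0, "turn": 0}, {"hand": 0, "tx": 48, "ty": 0, "tz": 0, "turn": 0}, {"hand": 0, "tx": 48, "ty": -1, "tz": 0, "turn": 0}, {"hand": 0, "tx": 48, "ty": -1, "tz": 20, "turn": 0}, {"hand": 0, "tx": 0, "ty": 0, "tz": 40, "turn": 0}, {"hand": 0, "tx": 0, "ty": 0, "tz": 45, "turn": 0}, {"hand": 0, "tx": 0, "ty": 0, "tz": 45, "turn": 0}, {"hand": 0, "tx": 0, "ty": 0, "tz": 45, "turn": 0}, {"hand": 0, "tx": 0, "ty": 0, "tz": 45, "turn": 0}, {"hand": 0, "tx": 0, "ty": 0, "tz": 22, "turn": 0}, {"hand": 0, "tx": 0, "ty": 0, "tz": 0, "turn": 0}]'

```text
time_s: 10.85
eef_pos: [0.4636, 0.3658, 0.2795]
ee_rot: [-0.001, 0.713, 0.701, -0.003]
force: [-1.1, -0.3, 0.2]
gripper_width: 0.007
grasp_force: 0.0
```

```bash
cat > t2.py <<'E'
from h import *
p=F["m"]
for a in(.87,.358):
    e=world(p,a,[(0,14,180)])[0];print(e.round(4));go([e[0],e[1]+.010,e[2]-.02+.166],p[2])
E
python3 t2.py
```

```text
[0.4639 0.3323 0.1354]
t 10.85 pos [0.4636 0.3658 0.2795] yaw -0.017 F [-1.1 -0.3  0.2] w 0.6 shift [-23.5   0.7  -1.8] turn -0.0013
[0.4628 0.2619 0.1937]
t 10.85 pos [0.4636 0.3658 0.2795] yaw -0.017 F [-1.1 -0.3  0.2] w 0.6 shift [-94.    0.5 -59.9] turn -0.0013
```

Request:
jog_arm --steps '[{"hand": 0, "tx": -8, "ty": 0, "tz": 0, "turn": -0.001}, {"hand": 0, "tx": -7, "ty": 0, "tz": 0, "turn": 0}, {"hand": 0, "tx": -4, "ty": 0, "tz": 0, "turn": 0}, {"hand": 0, "tx": -4, "ty": 0, "tz": 0, "turn": 0}, {"hand": 0, "tx": -5, "ty": 0, "tz": -5.2, "turn": 0}, {"hand": 0, "tx": -5, "ty": 0, "tz": -5.2, "turn": 0}, {"hand": 0, "tx": -5, "ty": 0, "tz": -5.2, "turn": 0}, {"hand": 0, "tx": -5, "ty": 0, "tz": -5.2, "turn": 0}, {"hand": 0, "tx": -5, "ty": 0, "tz": -5.2, "turn": 0}, {"hand": 0, "tx": -5, "ty": 0, "tz": -5.2, "turn": 0}, {"hand": 0, "tx": -5, "ty": 0, "tz": -5.2, "turn": 0}, {"hand": 0, "tx": -5, "ty": 0, "tz": -3.1, "turn": 0}, {"hand": 0, "tx": -5, "ty": 0, "tz": -3.1, "turn": 0}, {"hand": 0, "tx": -5, "ty": 0, "tz": -3.1, "turn": 0}, {"hand": 0, "tx": -5, "ty": 0, "tz": -3.1, "turn": 0}, {"hand": 0, "tx": -5, "ty": 0, "tz": -3.1, "turn": 0}, {"hand": 0, "tx": -5, "ty": 0, "tz": -3.1, "turn": 0}, {"hand": 0, "tx": 0, "ty": 0, "tz": 0, "turn": 0}, {"hand": 0, "tx": 0, "ty": 0, "tz": 0, "turn": 0}]'

```text
time_s: 13.22
eef_pos: [0.4623, 0.2793, 0.337]
ee_rot: [0.0, 0.712, 0.702, -0.0]
force: [1.4, 1.2, 0.0]
gripper_width: 0.005
grasp_force: 0.7
```

```bash
python3 t2.py
python3 - <<'E'
from h import *
from plant import ctrl
t=ctrl.capture("top")["color"];cv2.imwrite("pics/top4.png",t)
w=ctrl.capture("scene");np.savez("sc.npz",T=w["T"],mtx=w["mtx"],k1=w["k1"]);cv2.imwrite("pics/scene4.png",w["color"])
A=cv2.resize(t[185:300,160:270],None,fx=3.6,fy=3.6,interpolation=cv2.INTER_CUBIC)
B=cv2.resize(w["color"][130:245,340:440],None,fx=4,fy=4,interpolation=cv2.INTER_CUBIC)
o=np.zeros((465,800,3),np.uint8);o[:A.shape[0],:A.shape[1]]=A;o[:B.shape[0],400:400+B.shape[1]]=B
cv2.imwrite("pics/crop4.png",o)
E
```

```text
[0.4639 0.3323 0.1354]
t 13.225 pos [0.4623 0.2793 0.337 ] yaw -0.0142 F [1.4 1.2 0. ] w 0.5 shift [63.1  0.8 55.6] turn 0.0015
[0.4628 0.2619 0.1937]
t 13.225 pos [0.4623 0.2793 0.337 ] yaw -0.0142 F [1.4 1.2 0. ] w 0.5 shift [-7.4  0.6 -2.7] turn 0.0015
```

View pics/crop4.png

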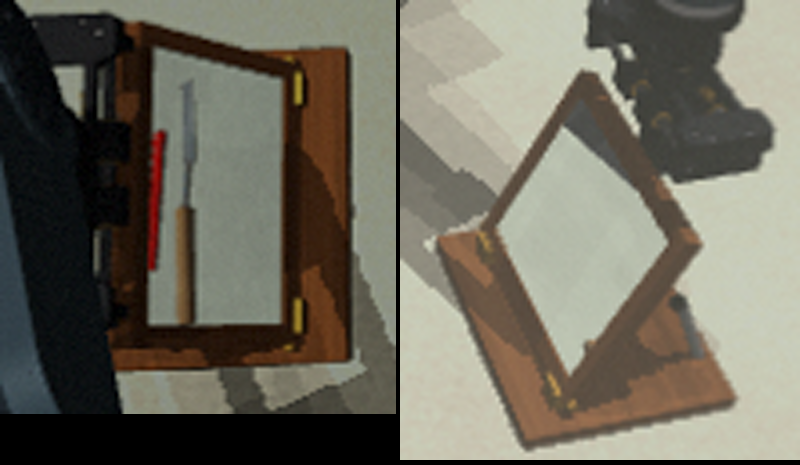

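The mirror is raised. In the top view (left crop) the knife's reflection has its blade tip at (188,80) and the handle junction at (185,207). I'll work out the angle from the knife's reflection, with the scene view's near top corner around (672,248) as a check.

Run:
```python
from h import *
p=F["m"];W=np.load("w3.npz");w=dict(mtx=W["mtx"],k1=float(W["k1"]),T=W["T"])
C=lambda u:(np.array(u)+.5)/2.2-.5+[140,0]
D=lambda u:(np.array(u)+.5)/3.6-.5+[160,185]
E=lambda u:(np.array(u)+.5-[400,0])/4-.5+[340,130]
def inter(px,z,c):
    n=cv2.undistortPoints(np.array([[px]],float),c["mtx"],np.array([c["k1"],0,0,0.]))[0,0]
    d=c["T"][:3,:3]@[*n,1];o=c["T"][:3,3];return o+d*(z-o[2])/d[2]
K=np.array([inter(C((418,486)),.008,w),inter(C((546,492)),.003,w)])
print("knife w3",K.round(4),"top0",inter((319.0,233),.008,TOP).round(4),inter((320.2,195),.003,TOP).round(4))
obs=D([(185,207),(188,80)])
for a in(.36,.38,.40,.42,.44):
    print(a,(proj(refl(p,a,K))-obs).round(1).tolist())
S=np.load("sc.npz");s=dict(mtx=S["mtx"],k1=float(S["k1"]),T=S["T"])
# hinge/base check then top corners, scene crop coordinates
toE=lambda P:((proj(P,s)-[340,130]+.5)*4+[400,0]).round(0).tolist()
print("base",toE(pl(p,np.array([(120,-38,16),(-120,-38,16),(120,148,16)],float))))
for a in(.36,.40,.44): print(a,toE(world(p,a,[(105,0,180),(105,14,180),(-105,0,180),(-105,14,180),(105,0,0)])))
```

```text
knife w3 [[ 0.4727 -0.0248  0.008 ]
 [ 0.5857 -0.0341  0.003 ]] top0 [ 0.471  -0.0284  0.008 ] [ 0.5795 -0.0381  0.003 ]
0.36 [[-8.3, 0.1], [-8.4, -0.3]]
0.38 [[-5.7, 0.1], [-5.8, -0.1]]
0.4 [[-3.1, 0.2], [-3.2, 0.2]]
0.42 [[-0.5, 0.2], [-0.5, 0.3]]
0.44 [[2.1, 0.3], [2.2, 0.5]]
base [[528.0, 439.0], [435.0, 235.0], [741.0, 395.0]]
0.36 [[680.0, 240.0], [695.0, 242.0], [574.0, 67.0], [588.0, 70.0], [568.0, 404.0]]
0.4 [[688.0, 241.0], [702.0, 244.0], [581.0, 69.0], [595.0, 72.0], [568.0, 404.0]]
0.44 [[695.0, 242.0], [709.0, 245.0], [588.0, 70.0], [601.0, 74.0], [568.0, 404.0]]
```

The three estimates agree on a ≈ 0.41. I'll push about 8 mm more, then measure using the top camera alone so its bias cancels.

Request:
jog_arm --steps '[{"hand": 0, "tx": -3, "ty": 0, "tz": -1, "turn": 0.001}, {"hand": 0, "tx": -3, "ty": 0, "tz": -1, "turn": 0}, {"hand": 0, "tx": -2, "ty": 0, "tz": -1, "turn": 0}, {"hand": 0, "tx": 0, "ty": 0, "tz": 0, "turn": 0}, {"hand": 0, "tx": 0, "ty": 0, "tz": 0, "turn": 0}]'

```text
time_s: 13.95
eef_pos: [0.4621, 0.2714, 0.3402]
ee_rot: [-0.0, 0.712, 0.702, -0.0]
force: [-0.8, 1.2, 0.5]
gripper_width: 0.002
grasp_force: 0.8
```

```bash
python3 t2.py
python3 - <<'E'
from h import *
from plant import ctrl
t=ctrl.capture("top")["color"];cv2.imwrite("pics/top5.png",t)
t0=cv2.imread("pics/top0.png")
A=cv2.resize(t[185:300,185:260],None,fx=5,fy=5,interpolation=cv2.INTER_CUBIC)
B=cv2.resize(t0[185:280,300:365],None,fx=6,fy=6,interpolation=cv2.INTER_CUBIC)
o=np.zeros((580,790,3),np.uint8);o[:A.shape[0],:A.shape[1]]=A;o[:B.shape[0],390:390+B.shape[1]]=B
cv2.imwrite("pics/crop5.png",o)
E
```

```text
[0.4639 0.3323 0.1354]
t 13.95 pos [0.4621 0.2714 0.3402] yaw -0.0151 F [-0.8  1.2  0.5] w 0.2 shift [71.   0.8 58.8] turn 0.0006
[0.4628 0.2619 0.1937]
t 13.95 pos [0.4621 0.2714 0.3402] yaw -0.0151 F [-0.8  1.2  0.5] w 0.2 shift [0.5 0.7 0.5] turn 0.0006
```

View pics/crop5.png

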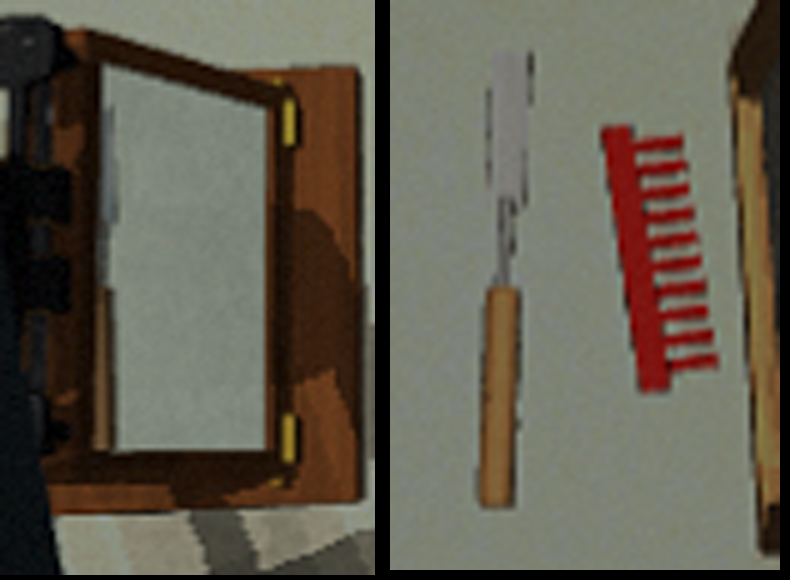

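In the new reflection the handle's right edge is at (114,290) and the blade's lower right corner is at (117,218). The direct view has the matching points at (487,288) and (490,188).

Run:
```python
from h import *
p=F["m"];c=F["c"]
def inter(px,z,c=TOP):
    n=cv2.undistortPoints(np.array([[px]],float),c["mtx"],np.array([c["k1"],0,0,0.]))[0,0]
    d=c["T"][:3,:3]@[*n,1];o=c["T"][:3,3];return o+d*(z-o[2])/d[2]
G=lambda u:(np.array(u)+.5-[390,0])/6-.5+[300,185]
H=lambda u:(np.array(u)+.5)/5-.5+[185,185]
D=lambda u:(np.array(u)+.5)/3.6-.5+[160,185]
K=np.array([inter(G((487,288)),.008),inter(G((490,188)),.003)])
K2=np.array([inter(G((504,286)),.008),inter(G((512,52)),.003)])
print(K.round(4))
f=lambda K,o:least_squares(lambda a:(proj(refl(p,a[0],K))-o)[:,0],[.38])
r=f(K,H([(114,290),(117,218)]));print("now",r.x,r.fun)
r2=f(K2,D([(185,207),(188,80)]));print("before",r2.x,r2.fun)
for y in(.2793,.2714):
    for hw in(8.5,10,11.5):
        print(y,hw,least_squares(lambda a:world(p,a[0],[(0,14,180)])[0,1]+hw/1000-y,[.4]).x.round(4),end=" ")
```

```text
[[ 0.4727 -0.0194  0.008 ]
 [ 0.5201 -0.0235  0.003 ]]
now [0.38691805] [-0.26221192  0.25857143]
before [0.42726697] [ 0.06140032 -0.06011147]
0.2793 8.5 [0.4129] 0.2793 10 [0.4035] 0.2793 11.5 [0.3942] 0.2714 8.5 [0.3639] 0.2714 10 [0.3548] 0.2714 11.5 [0.3456]
```

Vision (about 0.385) and the finger position (about 0.362) differ by 20 mrad. I'll fit jointly, using the glass borders calibrated at rest in the same camera plus the comb's reflection, and with the right edge height for the base.

```bash
cat > fit2.py <<'E'
from h import *
c=F["c"];W=np.load("w3.npz");w=dict(mtx=W["mtx"],k1=float(W["k1"]),T=W["T"])
def inter(px,z,c=TOP):
    n=cv2.undistortPoints(np.array([[px]],float),c["mtx"],np.array([c["k1"],0,0,0.]))[0,0]
    d=c["T"][:3,:3]@[*n,1];o=c["T"][:3,3];return o+d*(z-o[2])/d[2]
G=lambda u:(np.array(u)+.5-[390,0])/6-.5+[300,185]
H=lambda u:(np.array(u)+.5)/5-.5+[185,185]
D=lambda u:(np.array(u)+.5)/3.6-.5+[160,185]
B=lambda u:(np.array(u)+.5-[410,0])/4-.5+[168,185]
C=lambda u:(np.array(u)+.5)/2.2-.5+[140,0]
comb=np.array([inter(G((602,128)),.004),inter(G((640,390)),.004)]);comb[:,2]=0
blade=np.array([inter(G((490,188)),.006)])
def glass(p,a,zt,zb,xg): return proj(world(p,a,[(xg,0,zt),(-xg,0,zt),(xg,0,zb),(-xg,0,zb)]))
def groups(v):
    p=v[:3];a4,a5,zt,zb,xg=v[3:];b=lambda z:np.array([(120,-38,z),(-120,-38,z)],float)
    return dict(basew=proj(pl(p,b(16)),w)-C([(556,282),(248,282)]),
     reflw=proj(refl(p,.87,np.r_[DOT(c),LENS(c)]),w)-C([(377,138),(377,41)]),
     base0=proj(pl(p,b(0)))-B([(765,55),(769,399)]), base5=proj(pl(p,b(0)))-H([(360,66),(361,500)]),
     dot0=proj(refl(p,.87,DOT(c)))-B([(651,299)]),
     top0=proj(world(p,.87,[(105,0,180),(-105,0,180)]))-B([(441,45),(428,390)]),
     g0=glass(p,.87,zt,zb,xg)-B([(470,70),(461,367),(688,90),(686,360)]),
     g4=(glass(p,a4,zt,zb,xg)-D([(153,48),(147,325),(284,78),(284,325)])),
     g5=(glass(p,a5,zt,zb,xg)-H([(103,65),(95,450),(267,108),(267,450)]))[[0,2,3]],
     comb4=(proj(refl(p,a4,comb))-D([(166,132),(157,270)])),
     bl5=proj(refl(p,a5,blade))-H([(117,218)]))
if __name__=="__main__":
    for skip in((),("comb4","bl5"),("g4","g5"),("basew","reflw")):
        f=lambda v:np.vstack([x for k,x in groups(v).items() if k not in skip]).ravel()
        r=least_squares(f,[.462,.185,-.016,.41,.37,165,15,92],loss="soft_l1",x_scale=[.01,.01,.01,.1,.1,10,10,10])
        print(skip,r.x.round(4))
        if not skip: print({k:x.round(1).tolist() for k,x in groups(r.x).items()})
E
python3 fit2.py
```

```text
() [ 4.616000e-01  1.853000e-01 -1.570000e-02  4.195000e-01  3.874000e-01
  1.606966e+02  1.078830e+01  9.089740e+01]
{'basew': [[0.2, 0.9], [-0.4, 0.8]], 'reflw': [[0.0, -0.2], [0.0, 0.7]], 'base0': [[-0.6, -0.1], [-0.8, 0.4]], 'base5': [[-0.8, 0.5], [-0.3, 0.2]], 'dot0': [[-0.5, 0.2]], 'top0': [[0.5, -0.3], [0.7, 0.6]], 'g0': [[0.7, -0.2], [0.7, -0.1], [-0.2, -0.4], [0.2, -0.1]], 'g4': [[-0.4, -0.4], [-0.3, 0.1], [-0.3, 0.2], [-0.4, -0.5]], 'g5': [[-1.7, -0.3], [0.3, 0.3], [0.2, -0.2]], 'comb4': [[-0.2, 0.0], [-0.1, 0.2]], 'bl5': [[-0.3, -1.0]]}
('comb4', 'bl5') [ 4.616000e-01  1.858000e-01 -1.560000e-02  4.047000e-01  3.513000e-01
  1.617381e+02  1.038370e+01  9.079000e+01]
('g4', 'g5') [ 4.618000e-01  1.858000e-01 -1.550000e-02  4.215000e-01  3.920000e-01
  1.620049e+02  1.039010e+01  9.064340e+01]
('basew', 'reflw') [ 4.614000e-01  1.842000e-01 -1.570000e-02  4.166000e-01  3.831000e-01
  1.623797e+02  1.242930e+01  9.076230e+01]
```

The estimates cluster around a5 ≈ 0.365, with a spread of ±0.02. There is plenty of time, so I'll lower the mirror to about 0.75. There the dot's reflection is visible, and it calibrates finger position against angle.

Request:
jog_arm --steps '[{"hand": 0, "tx": 4, "ty": 0, "tz": 2.2, "turn": 0}, {"hand": 0, "tx": 4, "ty": 0, "tz": 2.2, "turn": 0}, {"hand": 0, "tx": 4, "ty": 0, "tz": 2.2, "turn": 0}, {"hand": 0, "tx": 4, "ty": 0, "tz": 2.2, "turn": 0}, {"hand": 0, "tx": 4, "ty": 0, "tz": 2.2, "turn": 0}, {"hand": 0, "tx": 4, "ty": 0, "tz": 2.2, "turn": 0}, {"hand": 0, "tx": 4, "ty": 0, "tz": 2.2, "turn": 0}, {"hand": 0, "tx": 4, "ty": 0, "tz": 4, "turn": 0}, {"hand": 0, "tx": 4, "ty": 0, "tz": 4, "turn": 0}, {"hand": 0, "tx": 4, "ty": 0, "tz": 4, "turn": 0}, {"hand": 0, "tx": 4, "ty": 0, "tz": 4, "turn": 0}, {"hand": 0, "tx": 4, "ty": 0, "tz": 4, "turn": 0}, {"hand": 0, "tx": 4, "ty": 0, "tz": 4, "turn": 0}, {"hand": 0, "tx": 4, "ty": 0, "tz": 4, "turn": 0}, {"hand": 0, "tx": 0, "ty": 0, "tz": 0, "turn": 0}, {"hand": 0, "tx": 0, "ty": 0, "tz": 0, "turn": 0}]'

```text
time_s: 16.0
eef_pos: [0.4631, 0.3284, 0.2973]
ee_rot: [-0.0, 0.712, 0.702, 0.001]
force: [-0.5, 6.3, 3.1]
gripper_width: 0.01
grasp_force: 3.1
```

```bash
cat > t3.py <<'E'
from fit2 import *
from plant import ctrl
import sys
ys=[]
def dotpx(t):
    b=t[185:300,168:263].astype(int);m=(b[...,2]>60)&(b[...,1]<.45*b[...,2])&(b[...,0]<.45*b[...,2])
    n,l,st,ce=cv2.connectedComponentsWithStats(m.astype(np.uint8));i=1+np.argmax(st[1:,4]) if n>1 else 0
    return ce[i]+[168,185],st[i]
print("rest",dotpx(cv2.imread("pics/top0.png")))
t=0
for i in range(8):
    s=ctrl.get_state();ys.append(s["eef_pos"]);t=t+ctrl.capture("top")["color"].astype(float)
t=(t/8).astype(np.uint8);cv2.imwrite(sys.argv[1],t)
px,st=dotpx(t);y=np.mean(ys,0);print("now",px,st,"tcp",y,"F",s["force"])
for hy in(.1843,.1853,.1863):
    p=[.4616,hy,-.0157];f=lambda o:least_squares(lambda a:(proj(refl(p,a[0],DOT(c)))-o)[0,:1],[.8]).x[0]
    ar,an=f(dotpx(cv2.imread("pics/top0.png"))[0]),f(px)
    e=lambda a:world(p,a,[(0,14,180)])[0,1]
    off=y[1]-e(an-(ar-.87))
    S=DOT(c)*.54+LENS(c)*.46
    d=(S[0]-[p[0],p[1],0])*1000;q=d@(pl([0,0,p[2]],[0,1,0])[0]*1000);zs=d[2]-30
    a=np.arccos(90/np.hypot(q,zs))-np.arctan2(-q,zs)
    print(hy,"rest",ar,"now",an,"corrected",an-(ar-.87),"offset mm",off*1e3,"target a",a,"target tcp y",e(a)+off)
E
python3 t3.py pics/top6.png
```

```text
rest (array([219., 200.]), array([51, 15,  1,  1,  1], dtype=int32))
now [215. 242.] [    0     0    95   115 10925] tcp [0.46309689 0.32838978 0.29733243] F [-1.7133889   5.65654145  2.6931078 ]
0.1843 rest 0.8306504775094552 now 0.8123050519505526 corrected 0.8516545744410974 offset mm -0.5415843832996536 target a 0.3596886799974174 target tcp y 0.2602099961558409
0.1853 rest 0.831535467824484 now 0.813226924145352 corrected 0.8516914563208681 offset mm -1.5455685068129776 target a 0.3588007695324056 target tcp y 0.26006077903601194
0.1863 rest 0.8324157237330325 now 0.814143743821927 corrected 0.8517280200888945 offset mm -2.549518072458068 target a 0.35791686620438323 target tcp y 0.25991219215776823
```

```bash
python3 - <<'E'
import re
s=open("t3.py").read()
s=re.sub(r"    b=t\[185.*?return [^\n]*\n","""    b=cv2.GaussianBlur(t,(0,0),.7)[190:290,168:238].astype(float);m=b[...,2]-b[...,:2].max(2)-.45*b[...,2]
    m=(m>0)&(b[...,2]>40)&(b[...,0]>.75*b[...,1])
    n,l,st,ce=cv2.connectedComponentsWithStats(m.astype(np.uint8));i=1+np.argmax(st[1:,4]) if n>1 else 0
    return ce[i]+[168,190],st[i]
""",s,flags=re.S)
open("t3.py","w").write(s)
import cv2,numpy as np
a,b=cv2.imread("pics/top0.png"),cv2.imread("pics/top6.png")
print(a[255:263,224:235].tolist()[4])
o=np.hstack([cv2.resize(x[185:300,168:263],None,fx=4,fy=4,interpolation=cv2.INTER_CUBIC) for x in(b,)]);cv2.imwrite("pics/crop6.png",o)
E
python3 t3.py pics/top7.png
```

```text
[[13, 14, 48], [12, 10, 49], [10, 10, 48], [11, 12, 48], [12, 13, 48], [13, 13, 50], [11, 12, 49], [14, 15, 48], [32, 35, 52], [52, 58, 54], [51, 57, 58]]
rest (array([227.67924528, 259.41509434]), array([56, 66,  8,  8, 53], dtype=int32))
now [205.57377049 259.81967213] [34 66  8  9 61] tcp [0.46309682 0.32836572 0.29734284] F [-2.24534523  6.44232098  3.57488351]
0.1843 rest 0.8705999464645364 now 0.7691879028921565 corrected 0.7685879564276201 offset mm 8.89612928214123 target a 0.3596886799974174 target tcp y 0.2696477098212818
0.1853 rest 0.8714088161438757 now 0.7702018514506312 corrected 0.7687930353067556 offset mm 7.871593557689738 target a 0.3588007695324056 target tcp y 0.26947794110051465
0.1863 rest 0.8722135746300693 now 0.7712099055282392 corrected 0.7689963308981699 offset mm 6.847276798495172 target a 0.35791686620438323 target tcp y 0.26930898702872147
```

View pics/crop6.png

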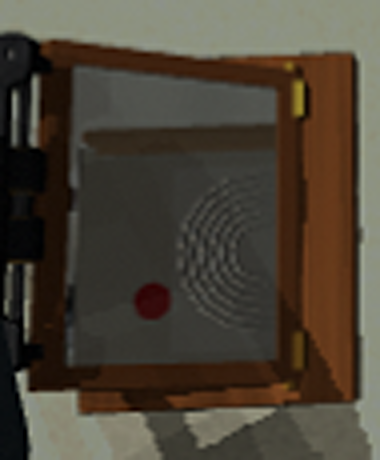

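The dot's reflection is at (152,301) in the crop, giving a = 0.769 with the rest check at 0.871, which is good. The contact force of 6 N comes from the downward drag, so I'll push up a little and measure again.

Request:
jog_arm --steps '[{"hand": 0, "tx": -3, "ty": 0, "tz": -2, "turn": 0}, {"hand": 0, "tx": -3, "ty": 0, "tz": -3, "turn": 0}, {"hand": 0, "tx": -2, "ty": 0, "tz": -3, "turn": 0}, {"hand": 0, "tx": 0, "ty": 0, "tz": 0, "turn": 0}, {"hand": 0, "tx": 0, "ty": 0, "tz": 0, "turn": 0}]'

```text
time_s: 17.42
eef_pos: [0.463, 0.3204, 0.3056]
ee_rot: [-0.0, 0.712, 0.702, 0.001]
force: [-2.4, 6.2, 3.7]
gripper_width: 0.005
grasp_force: 3.2
```

```bash
python3 t3.py pics/top8.png
```

```text
rest (array([227.67924528, 259.41509434]), array([56, 66,  8,  8, 53], dtype=int32))
now [191.45833333 259.94444444] [19 66 10  9 72] tcp [0.46298867 0.32042119 0.30553694] F [-2.4463849   6.29692744  4.77125908]
0.1843 rest 0.8705999464645364 now 0.7047469680122896 corrected 0.7041470215477532 offset mm 8.937457288127781 target a 0.3596886799974174 target tcp y 0.26968903782726833
0.1853 rest 0.8714088161438757 now 0.7059151111926295 corrected 0.7045062950487538 offset mm 7.891438839815967 target a 0.3588007695324056 target tcp y 0.2694977863826409
0.1863 rest 0.8722135746300693 now 0.7070757890509628 corrected 0.7048622144208935 offset mm 6.8458662067312765 target a 0.35791686620438323 target tcp y 0.2693075764369576
```

The finger offset repeats to within 0.1 mm, so the target TCP y is 0.2695.

Request:
jog_arm --steps '[{"hand": 0, "tx": -5, "ty": 0, "tz": -4.3, "turn": 0}, {"hand": 0, "tx": -5, "ty": 0, "tz": -4.3, "turn": 0}, {"hand": 0, "tx": -5, "ty": 0, "tz": -4.3, "turn": 0}, {"hand": 0, "tx": -5, "ty": 0, "tz": -4.3, "turn": 0}, {"hand": 0, "tx": -5, "ty": 0, "tz": -4.3, "turn": 0}, {"hand": 0, "tx": -5, "ty": 0, "tz": -2.8, "turn": 0}, {"hand": 0, "tx": -5, "ty": 0, "tz": -2.8, "turn": 0}, {"hand": 0, "tx": -5, "ty": 0, "tz": -2.8, "turn": 0}, {"hand": 0, "tx": -5, "ty": 0, "tz": -2.8, "turn": 0}, {"hand": 0, "tx": -4, "ty": 0, "tz": -2.5, "turn": 0}, {"hand": 0, "tx": -1.5, "ty": 0, "tz": 0, "turn": 0}, {"hand": 0, "tx": 0, "ty": 0, "tz": 0, "turn": 0}, {"hand": 0, "tx": 0, "ty": 0, "tz": 0, "turn": 0}, {"hand": 0, "tx": 0, "ty": 0, "tz": 0, "turn": 0}]'

```text
time_s: 19.58
eef_pos: [0.4621, 0.269, 0.3398]
ee_rot: [-0.0, 0.712, 0.702, -0.0]
force: [0.3, 1.0, -0.6]
gripper_width: 0.003
grasp_force: 0.5
```

Run:
```python
from h import *
from plant import ctrl
import time
ys=[]
for i in range(4): ys.append(ctrl.get_state()["eef_pos"]);t=ctrl.capture("top")["color"]
s=ctrl.get_state();print(np.mean(ys,0),s["force"],s["joint_vel"].round(3),s["time_s"])
sc=ctrl.capture("scene")["color"]
A=cv2.resize(t[150:310,160:430],None,fx=2.2,fy=2.2,interpolation=cv2.INTER_CUBIC);B=sc[110:320,180:460]
B=cv2.resize(B,(330,248));o=np.zeros((600,600,3),np.uint8);o[:A.shape[0],:A.shape[1]]=A;o[352:600,:330]=B
cv2.imwrite("pics/final.png",o)
```

```text
[0.46208011 0.26901505 0.33984738] [-0.35910248  1.73268891 -0.73818291] [-0.002 -0.001  0.001  0.001  0.002 -0.003] 19.775
```

View pics/final.png

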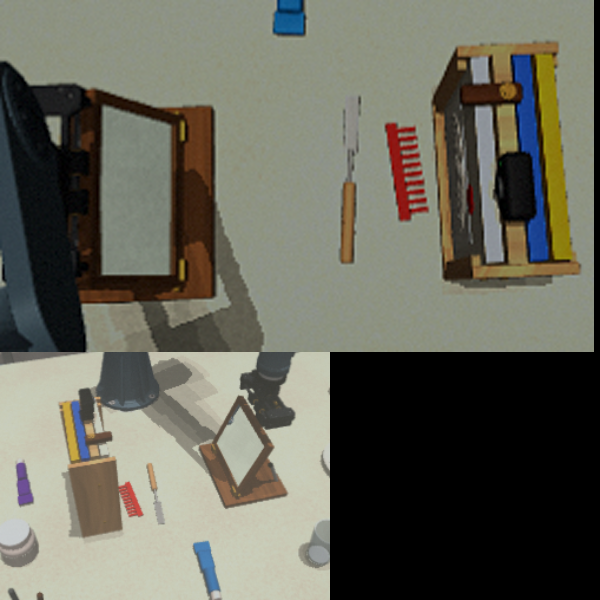

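The button lies square across the panel, at (490,93). The mirror is held by the fingers with the TCP 0.5 mm from the target and the contact force about 1–2 N, and nothing else has moved. I'm handing it in.

```bash
python3 -c "
from plant import ctrl
print(ctrl.close_job())"
```

```text
the job is handed in; nothing more can be done
None
```

I turned the turnbutton squarely across the panel's top edge and raised the mirror to about 0.36 rad back from upright, and the job is handed in at about 20 s with the fingers still holding it; the angle was worked out from the camera images and finger position, since there was no webcam view to check it.

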